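Set a steering damper by clicks and stroke it

ROBOT

A 7-joint arm with a two-finger parallel gripper is mounted at the origin on a cart in front of the work surface, level with it; the furniture and walls round the work are solid. World frame = base frame: x ahead of the robot, y to its left, z up, the work surface at z = 0. Lengths are in m, angles in rad, forces in N, time in s.
With the tool pointing down it reaches from about 0.4 to 0.85 m from the base axis. Payload 6.9 kg.
Tool frame: the origin (TCP) lies at the very end of the fingers, on their centre line; the grasp point (between the pads) lies 19 mm behind it (env.grasp_offset is the distance from the TCP to the grasp point, in m); z points along the fingers, y is the line along which they close (so a half turn about z gives the same grasp; the last joint's range is limited). The gripper opens to 85 mm and grips with 20 to 120 N. Pads are 22 mm wide; open, the fingers measure 114 mm over their backs; the gripper's body (76 mm by 85 mm) begins 54 mm behind the grasp point. The pads swing forward as they close: fully open they stand 13 mm farther back than shut.
Start: joints at [-1.01, 0.507, -0.238, 1.5, 0.126, 1.149, -0.155], TCP at [0.275, 0.561, 0.231] pointing down, gripper open.
Joint ranges: [-3.08, 3.08], [-0.24, 2.05], [-1.43, 1.35], [0, 2.5], [-1.52, 4.66], [0.17, 1.96], [-2.89, 2.89]. Speed limits (rad/s): [2.39, 2.39, 3.14, 3.14, 3.14, 3.14, 3.14].

INTERFACE

Orientations are given as a unit quaternion [w, x, y, z].
In Python, from plant import env gives the robot as it stands. Calls block until the motion is done:
- env.movep(position, orientation): joint-space move of the TCP to a pose.
- env.servo_line(position, attitude=None, speed=0.15, stop_force=None): straight line of the TCP; attitude=None keeps the orientation; speed is the mean speed in m/s. With stop_force (N) it stops when the force on the tool has changed by that much, and returns True; else False.
- env.goto_joints(angles): joint-space move.
- env.ungrasp() and env.gripper_close(squeeze=None): open the fingers fully, or close them until they stop; squeeze is the grip in N (None keeps the last).
- env.wait(seconds).
- env.inverse_kinematics(position, orientation): joint angles nearest the present ones, or None.
- env.get_state(): the state.
- env.get_image(name): name is "scene" or "top"; returns the picture (384x512x3 uint8, red, green, blue); there is no depth.
- env.camera_info(name): a dict with "fx", "fy", "cx", "cy" (pixels), "dist_coeffs" ([k1, k2, p1, p2, k3] as OpenCV has them; the pictures are not rectified), "view" (4x4, takes a point from world to camera coordinates). Camera axes: x right, y down, z forward; pixel columns grow to the right and rows downward; lengths in m; the calibration is good to about 2 mm. A picture is of the moment at which its call begins. camera_info takes no time and is no camera call.
A pose or a line that the arm cannot do raises env.Unreachable and nothing moves.
- env.sign_off(): hands the job in; it is judged then, once.
Trained networks look in the newest picture that a camera, given by its name, has taken for a name from the list of things; names that differ only in an ending like _2 or _b are one class to them, and where a whole thing is asked for, a point or a joint stands for the part that bears it (a point fixed in the world has none). Each returns a list of dicts, best first, with "conf" (0 to 1); they miss things now and then, are a little off and sometimes report something else, mostly with a low value. They report only what shows in the picture. A call takes as long as a camera call.
- env.find_in(camera, target): "box" ([centre column, centre row, width, height] in pixels, round what is visible of it).
- env.cut_out(camera, target): "pixels" (384x512 bool, what is visible of it) and "box" ([centre column, centre row, width, height] in pixels, round what is visible of it).
- env.place_of(camera, target): "point" ([row, column] in pixels: a listed point, or the origin of a listed thing).
The state is a dict: "clock": time; "qpos": joint angles; "joint_velocities": joint speeds; "tau": joint torques, N m; "tool_pos": TCP position; "tcp_rot": TCP orientation; "wrist_force": force on the tool from outside, world axes, zero at the start; "torque": the same for the moment, N m; "grip_width": finger opening in m; "finger_force": force on a finger pad.
Only numpy, scipy, OpenCV 4.12 (cv2) and the standard library are available. Lean on these libraries where they do the work, as an engineer would, in place of code of your own. Each camera call takes 0.05 s, during which the arm holds its last target. There are 200 camera calls.

TASK

The steering damper in the bench cradle needs its damping set: turn the black dial clockwise until it comes up firmly against its stop, then back it off (anticlockwise) exactly six clicks and let go of it. Then pull the rod out by its upright orange handle until its pointer stands at the red line, hold it there for about a second, and ease it back in fully by hand without letting it snap back. Leave the things around the cradle where they are.

Things in the scene. Friction and masses are not known exactly. Their poses are not given: they have to be found in the camera images.
- damper: Steering damper in a bolted-down grey cradle, base 280x90x10 mm. Origin on the worktop under the tube; z up; x along the tube from rod to blue valve block. In mm here: steel tube diameter 34, axis z=42, x -60 to 40; valve block 52x52, top z=66, centre x=65 y=0; two saddles 56 wide, top z=38; aluminium scale bar along y=-34, x -170 to -56, top z=40, ticks every 10, red line at x=-135.
- dial: Black ribbed round dial on top of the valve block, diameter 40 mm, z = 67 to 97 mm above the worktop. Origin on its axis, 66 mm above the worktop; z up, the turning axis; x along the red line on its cap: shows how far it has turned but not where its stop is, which differs each time. Clockwise from above closes it to a hard stop; anticlockwise opens it, 11 clicks in all. It starts 2 to 5 open.
- dial_grip (a point): Point on the dial's axis to grip from above, 88 mm above the worktop, 22 mm above the valve block (turns with the dial). Feel of the dial: sprung clicks every 18 degrees (0.314 rad), the stop being click 0; going over a click takes 0.2 to 0.3 N m (grip with 30 N or more), back near 0 at the click itself; let go, the dial springs into the nearest click. At the stop the torque rises past 0.5 N m.
- needle (a joint): Valve needle inside the block, driven by the dial, out of sight: 0 at the stop, +0.03 mm for each click opened (0.00018 m at six clicks). A reading is far too coarse to tell one click from the next; the clicks must be felt or counted.
- rod (a joint): Pull of the sprung rod in m: 0 fully in, grows as it is pulled out along -x of damper, 0.040 with the pointer at the red line, end of travel 0.060. The spring pulls it in with 3 N at 0 and 9 N at 0.040 m (150 N/m). Let go at the red line it would snap in faster than 0.4 m/s.
- handle (a point): Grip point on the axis of the upright round orange handle at the rod's end: a post 16 mm in diameter from z = 53 mm (top of the collar on the rod) to z = 95 mm; this point is 80 mm above the worktop, at x = -95 mm, y = 0 in damper when the rod is in. A thin orange pointer at its foot reaches to the scale bar.
- red_line (a point): Where handle stands when the pointer is at the red line: x = -135 mm, y = 0, z = 80 mm in damper.
- thread_lock: Bystander: small brown dropper bottle, upright, 33 x 34 x 102 mm; origin under its centre.
- electrical_tape: Bystander: roll of black tape lying flat, 68 mm in diameter, 19 mm high; origin under its centre.
- bolt_m12: Bystander: steel bolt standing on its head, 22 mm wide, 67 mm high; origin under its centre.
- hex_key_6: Bystander: L-shaped hex key lying flat, 113 x 31 x 6 mm; origin under its centre.

How it is judged:
On the way, in this order (a step that is already met when the one before it is completed fails the run):
1. the dial is turned clockwise fully to its stop (value of joint needle below 9e-06 m), for 0.2 s.
2. the dial stands at six clicks open from its stop and has been let go (value of joint needle between 0.000171 and 0.000189 m and contact force between the fingers and dial below 0.5 N), for 0.2 s.
3. the rod is held out with its pointer at the red line, within 5 mm, for half a second (value of joint rod between 0.035 and 0.045 m), for 0.5 s.
At the end, for the whole second after the job is handed in: the dial rests in the sixth click from its stop (needle 0.171 to 0.189 mm) and the rod is fully in (within 2 mm) and at rest (value of joint needle between 0.000171 and 0.000189 m and value of joint rod below 0.002 m and velocity of joint rod between -0.01 and 0.01 m/s); the robot touches nothing.
It fails at once if the rod snaps back in (faster than 0.4 m/s) (velocity of joint rod below -0.4 m/s).
It fails at once if thread_lock is pushed more than 30 mm or knocked over (distance of thread_lock from where it was at the start of the episode above 0.03 m or angle between thread_lock's own z axis and vertical above 0.6 rad).
It fails at once if electrical_tape is pushed more than 30 mm or knocked over (distance of electrical_tape from where it was at the start of the episode above 0.03 m or angle between electrical_tape's own z axis and vertical above 0.6 rad).
It fails at once if bolt_m12 is pushed more than 30 mm or knocked over (distance of bolt_m12 from where it was at the start of the episode above 0.03 m or angle between bolt_m12's own z axis and vertical above 0.6 rad).
It fails at once if hex_key_6 is pushed more than 30 mm or knocked over (distance of hex_key_6 from where it was at the start of the episode above 0.03 m or angle between hex_key_6's own z axis and vertical above 0.6 rad).
It also fails if it takes over 69 s, if anything falls off the work surface, if the arm or the gripper's body presses on something with over 40 N, if the wrist force passes 120 N, or if a joint passes its speed limit or range.

## Working session

There is one attempt and no reset: what is moved stays moved. The work goes in short steps, each a Python script; the robot and the scene stay as the last script left them, time stands still between calls to the robot, and variables do not carry over. Pictures are saved under pics/ and viewed, at most 10 in all, crops included, and the job is handed in when it is done.

```bash
mkdir -p pics; ls; python3 - <<'E'
from plant import env
import cv2,numpy as np
np.set_printoptions(precision=4,suppress=True)
for c in("scene","top"):
    im=env.get_image(c); cv2.imwrite(f"pics/{c}0.png",im[:,:,::-1]); print(c,env.camera_info(c))
    for t in("dial_grip","dial","handle","red_line","damper","thread_lock","electrical_tape","bolt_m12","hex_key_6"):
        print(t,[(np.round(d["point"],1),round(d["conf"],2)) for d in env.place_of(c,t)[:2]])
print(env.get_state())
E
```

```text
pics
plant.py
scene {'fx': 391.68112523207145, 'fy': 391.68112523207145, 'cx': 253.02664195643234, 'cy': 194.97198324675298, 'dist_coeffs': array([-0.0698,  0.    ,  0.    ,  0.    ,  0.    ]), 'view': array([[ 0.4456, -0.8953,  0.0011, -0.442 ],
       [-0.4708, -0.2354, -0.8503,  0.2772],
       [ 0.7615,  0.3783, -0.5263,  0.5666],
       [ 0.    ,  0.    ,  0.    ,  1.    ]])}
dial_grip [(array([211. , 284.9]), 0.62)]
dial [(array([219.6, 287.6]), 0.9)]
handle [(array([190.7, 228.6]), 0.66)]
red_line [(array([183.6, 217.1]), 0.88)]
damper [(array([235.3, 261.7]), 0.92)]
thread_lock [(array([216.4, 288.9]), 0.75), (array([210.3, 286.1]), 0.43)]
electrical_tape [(array([198.9, 251.9]), 0.6), (array([262.1, 246.1]), 0.2)]
bolt_m12 [(array([261.4, 242.2]), 0.59)]
hex_key_6 [(array([244.6, 204.6]), 0.72), (array([260.8, 244.1]), 0.36)]
top {'fx': 465.64058036742085, 'fy': 465.64058036742085, 'cx': 256.5006964785622, 'cy': 193.9109553480866, 'dist_coeffs': array([-0.1426,  0.    ,  0.    ,  0.    ,  0.    ]), 'view': array([[ 0.0101, -0.9999,  0.0101, -0.2593],
       [-0.9935, -0.0112
[... 378 characters left out ...]
y([140.3, 214.3]), 0.83), (array([249.2, 208.4]), 0.6)]
bolt_m12 [(array([256.7, 258.7]), 0.43), (array([160.7, 268.6]), 0.28)]
hex_key_6 [(array([246.3, 209. ]), 0.65)]
{'clock': 1.0, 'qpos': array([-1.0095,  0.5075, -0.2376,  1.5002,  0.1257,  1.1489, -0.1548]), 'joint_velocities': array([-0.001 ,  0.0007, -0.0003, -0.0001, -0.0022,  0.0009,  0.0001]), 'tau': array([  0.0014, -62.0379,  -2.1848, -24.9962,   0.014 ,   0.0026,
        -0.    ]), 'tool_pos': array([0.2751, 0.5612, 0.2313]), 'tcp_rot': array([ 0.    ,  0.226 ,  0.9741, -0.    ]), 'wrist_force': array([0.2872, 0.7402, 0.0722]), 'torque': array([ 0.0464, -0.0057, -0.0014]), 'finger_force': 0.0, 'grip_width': 0.08514065662602734}
```

```bash
cat > h.py <<'E'
from plant import env
import cv2,numpy as np
from scipy.optimize import least_squares
np.set_printoptions(precision=4,suppress=True)
def proj(c,P):
    k=env.camera_info(c);V=k["view"];K=np.array([[k["fx"],0,k["cx"]],[0,k["fy"],k["cy"]],[0,0,1]])
    return cv2.projectPoints(np.atleast_2d(np.float64(P)),cv2.Rodrigues(V[:3,:3])[0],V[:3,3],K,k["dist_coeffs"])[0][:,0]
def onplane(c,rc,z):  # pixel (row,col) -> world xy at height z
    return least_squares(lambda p:proj(c,[p[0],p[1],z])[0]-np.array(rc)[::-1],[0.5,-0.2]).x
E
python3 - <<'E'
from h import *
t=cv2.imread("pics/top0.png")[100:300,130:350]; s=cv2.imread("pics/scene0.png")[130:330,150:350]
cv2.imwrite("pics/top0c.png",cv2.resize(t,None,fx=3,fy=3,interpolation=cv2.INTER_CUBIC)[:600])
cv2.imwrite("pics/scene0c.png",cv2.resize(s,None,fx=3,fy=3,interpolation=cv2.INTER_CUBIC))
# pose fit of damper from points (x,y,yaw)
L={"dial_grip":[.065,0,.088],"handle":[-.095,0,.08],"red_line":[-.135,0,.08],"damper":[0,0,0]}
obs=[("scene","dial_grip",211,284.9),("scene","handle",190.7,228.6),("scene","red_line",183.6,217.1),("scene","damper",235.3,261.7),
("top","dial_grip",209.1,286.5),("top","handle",190.5,206.6),("top","red_line",181.4,181.2),("top","damper",205.9,256.2)]
def W(p,l): c,s=np.cos(p[2]),np.sin(p[2]); return [p[0]+c*l[0]-s*l[1],p[1]+s*l[0]+c*l[1],l[2]]
f=lambda p:np.concatenate([proj(c,W(p,L[n]))[0]-[v,u] for c,n,u,v in obs])
r=least_squares(f,[.5,-.25,-1.5],loss="soft_l1");print(r.x,f(r.x).round(1))
for n in L: print(n,np.array(W(r.x,L[n])))
for n,p in(("dial_grip",(209.1,286.5)),("handle",(190.5,206.6))):print(n,onplane("top",p,L[n][2]))
for n,rc in(("thread_lock",(159.7,269.3)),("tape",(140.3,214.3)),("bolt",(256.7,258.7)),("hex",(246.3,209))):print(n,onplane("top",rc,0))
E
```

```text
[ 0.5278 -0.25   -1.8185] [ 1.   1.3  0.1 -1.5 -0.9 -0.2 -1.  -1.1  2.3  0.9 -0.7 -2.   4.2  1.7
 -1.6 -0.6]
dial_grip [ 0.5119 -0.313   0.088 ]
handle [ 0.5511 -0.1579  0.08  ]
red_line [ 0.5609 -0.1192  0.08  ]
damper [ 0.5278 -0.25    0.    ]
dial_grip [ 0.5134 -0.3088]
handle [ 0.5474 -0.1594]
thread_lock [ 0.6225 -0.2795]
tape [ 0.6622 -0.165 ]
bolt [ 0.4236 -0.2595]
hex [ 0.4434 -0.1587]
```

View pics/top0c.png

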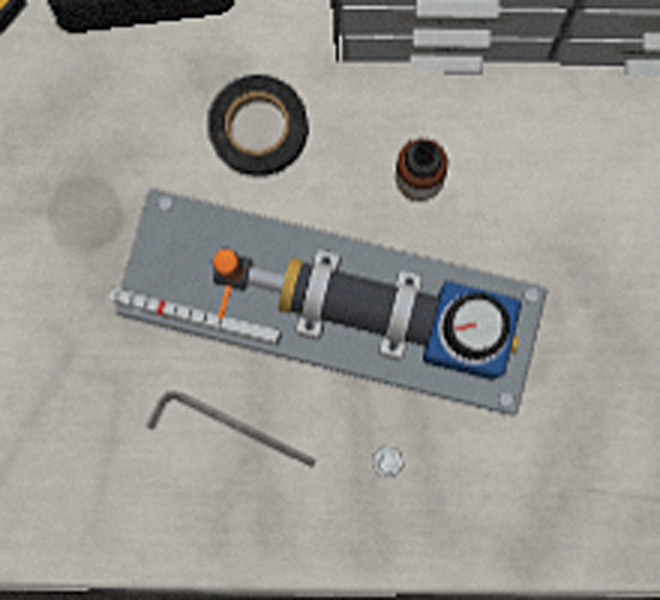

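View pics/scene0c.png

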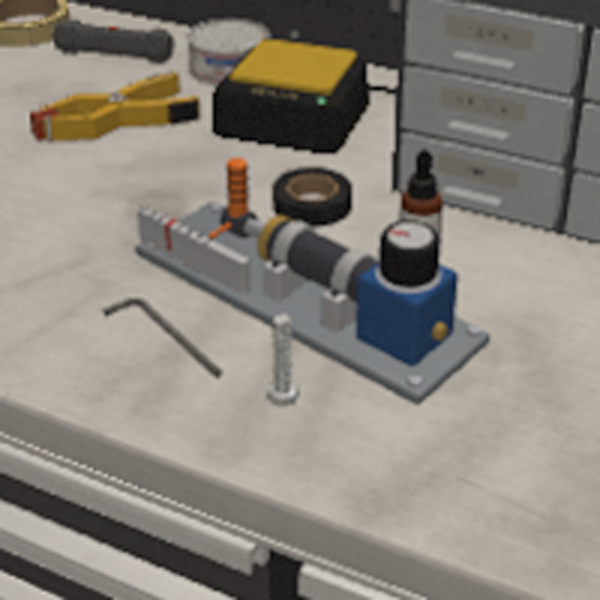

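The top view shows the damper running from left to lower right. In crop pixels, the dial cap is at (477,325), the handle top at (226,262) and the base corners at (152,188), (547,290), (516,414) and (115,314). The bystanders are well clear. The scene view shows the same layout, with the bottle behind the dial and the bolt in front of the cradle. I'll refine the pose with these features and then go above the dial.

```bash
python3 - <<'E'
from h import *
from scipy.spatial.transform import Rotation as R
T=lambda x,y:(x/3+130-.33,y/3+100-.33); S=lambda x,y:(x/3+150-.33,y/3+130-.33)
o=[("top",T(477,325),[.065,0,.097]),("top",T(226,262),[-.095,0,.095]),
("scene",S(410,236),[.065,0,.097]),("scene",S(237,162),[-.095,0,.095]),
("top",T(152,188),None),("top",T(547,290),None),("top",T(516,414),None),("top",T(115,314),None)]
def W(p,l): c,s=np.cos(p[2]),np.sin(p[2]); return [p[0]+c*l[0]-s*l[1],p[1]+s*l[0]+c*l[1],l[2]]
f=lambda p:np.concatenate([proj(c,W(p,l))[0]-uv for c,uv,l in o if l])
r=least_squares(f,[.5278,-.25,-1.8185]);print(r.x,f(r.x).round(1))
print("dial",W(r.x,[.065,0,0]),"handle",W(r.x,[-.095,0,0]))
for c,uv,l in o[:4]: print(c,l,onplane(c,uv[::-1],l[2]))
C=np.array([onplane("top",uv[::-1],.010) for _,uv,l in o[4:]]); print(C,"mid",C.mean(0),"axis yaw",np.arctan2(*(C[1]+C[2]-C[0]-C[3])[::-1]))
d=W(r.x,[.065,0,0])
for a in np.arange(-180,180,30):
    q=R.from_euler("z",a,degrees=True)*R.from_euler("x",180,degrees=True); x=q.as_quat()
    j=env.inverse_kinematics([d[0],d[1],.16],[x[3],*x[:3]]); print(a,j)
E
```

```text
[ 0.5296 -0.2497 -1.8095] [ 0.4  0.3 -0.2 -0.   0.1 -0.3 -0.2 -0.5]
dial [np.float64(0.514192462143087), np.float64(-0.3128474360235835), 0] handle [np.float64(0.5520297594274848), np.float64(-0.15738573998815455), 0]
top [0.065, 0, 0.097] [ 0.5147 -0.3121]
top [-0.095, 0, 0.095] [ 0.552  -0.1578]
scene [0.065, 0, 0.097] [ 0.513  -0.3131]
scene [-0.095, 0, 0.095] [ 0.5503 -0.1588]
[[ 0.6132 -0.0972]
 [ 0.5463 -0.3663]
 [ 0.4625 -0.3453]
 [ 0.5267 -0.0747]] mid [ 0.5372 -0.2209] axis yaw -1.8091297947459906
-180 [ 0.3825  0.5375  0.1965  1.6688 -0.1235  0.9474  2.195 ]
-150 [ 0.4212  0.5335  0.1346  1.6683 -0.0843  0.9454  2.681 ]
-120 [-0.0949  0.8018  1.1509  1.6749 -0.7816  1.1987 -2.4137]
-90 [-0.0949  0.8018  1.1509  1.6749 -0.7816  1.1987 -1.8901]
-60 [-0.0259  0.7089  0.9523  1.6741 -0.6375  1.0999 -1.5021]
-30 [ 0.0639  0.6384  0.7537  1.673  -0.4955  1.0307 -1.1136]
0 [-0.0189  0.702   0.9352  1.674  -0.6252  1.0928 -0.4665]
30 [ 0.0248  0.6649  0.8354  1.6735 -0.5535  1.0559 -0.0111]
60 [ 0.0764  0.631   0.7287  1.6729 -0.478   1.0238  0.4405]
90 [ 0.1131  0.6116  0.6577  1.6724 -0.4285  1.0061  0.9168]
120 [ 0.206   0.5749  0.4898  1.6712 -0.3143  0.9745  1.3309]
150 [ 0.319   0.5471  0.2996  1.6697 -0.1895  0.9533  1.7347]
```

```bash
cat >> h.py <<'E'
from scipy.spatial.transform import Rotation as R
def down(a):
    x=(R.from_euler("z",a,degrees=True)*R.from_euler("x",180,degrees=True)).as_quat(); return [x[3],*x[:3]]
def st(m=""):
    s=env.get_state(); print(m,"t",round(s["clock"],2),"tcp",s["tool_pos"],"F",s["wrist_force"],"M",s["torque"],"w",round(s["grip_width"],4),"ff",round(s["finger_force"],1),"q7",round(s["qpos"][6],4)); return s
E
python3 - <<'E'
from h import *
d=[.5142,-.3128]
env.movep([*d,.17],down(30)); st("above")
print(env.servo_line([*d,.069],speed=.06,stop_force=8)); st("down")
env.gripper_close(60); s=st("closed")
q=s["qpos"].copy(); q[6]-=.05; env.goto_joints(q); st("-.05"); print(q,env.get_state()["qpos"])
E
```

```text
above t 4.17 tcp [ 0.5148 -0.3119  0.1699] F [0.2123 0.829  0.448 ] M [-0.0433 -0.0075 -0.0471] w 0.0854 ff 0.0 q7 -0.0268
False
down t 6.01 tcp [ 0.5143 -0.3129  0.0693] F [-0.4361  0.5067 -0.9554] M [ 0.0143 -0.0583  0.0262] w 0.0851 ff 0.0 q7 0.0669
closed t 6.51 tcp [ 0.5142 -0.3127  0.0694] F [-0.7064  1.3653  4.951 ] M [0.3277 0.2339 0.0455] w 0.0385 ff 59.9 q7 0.0669
-.05 t 6.76 tcp [ 0.5142 -0.3127  0.0694] F [-1.2696  1.0155  2.992 ] M [0.2766 0.2368 0.1453] w 0.0386 ff 60.7 q7 0.0181
[ 0.0773  0.7565  0.7407  1.7684 -0.6471  0.877   0.0169] [ 0.0772  0.7564  0.7407  1.7685 -0.647   0.8772  0.0181]
```

```bash
python3 - <<'E'
from h import *
q=env.get_state()["qpos"].copy()
for i in range(45):
    q[6]-=.05; env.goto_joints(q); s=env.get_state()
    print(round(q[6],3),round(s["qpos"][6],4),round(s["torque"][2],3))
    if s["torque"][2]>.42: break
st()
E
```

```text
-0.032 -0.0298 0.182
-0.082 -0.0796 0.073
-0.132 -0.1295 -0.124
-0.182 -0.1795 -0.226
-0.232 -0.2292 -0.046
-0.282 -0.2791 0.043
-0.332 -0.3292 0.202
-0.382 -0.3793 0.019
-0.432 -0.4293 -0.001
-0.482 -0.4793 -0.185
-0.532 -0.5292 -0.137
-0.582 -0.5783 0.588
 t 9.76 tcp [ 0.5141 -0.3122  0.0694] F [-2.2621  4.5314  5.5311] M [0.898 0.503 0.588] w 0.0385 ff 61.0 q7 -0.5783
```

```bash
python3 - <<'E'
from h import *
env.wait(.4)
q=env.get_state()["qpos"].copy(); st()
q[6]=-.561; 
for i in range(31):
    env.goto_joints(q); s=env.get_state()
    print(f"{(s['qpos'][6]+.561)/.31416:.2f}:{s['torque'][2]:.2f}",end="  ")
    if i<30: q[6]+=.06283
st("\n")
E
```

```text
t 10.16 tcp [ 0.5141 -0.3122  0.0694] F [-2.2881  3.7423  5.2863] M [0.9381 0.4865 0.557 ] w 0.0383 ff 61.0 q7 -0.578
0.00:0.00  0.20:-0.15  0.39:-0.05  0.59:0.03  0.79:0.19  0.99:0.01  1.19:-0.19  1.39:0.02  1.59:0.04  1.79:0.25  1.99:0.08  2.19:-0.15  2.39:0.02  2.59:-0.03  2.79:0.24  2.99:0.02  3.19:-0.17  3.39:-0.02  3.59:-0.01  3.79:0.27  3.99:0.04  4.19:-0.14  4.39:-0.04  4.59:0.04  4.79:0.22  4.99:0.01  5.19:-0.20  5.39:-0.01  5.59:-0.01  5.79:0.21  5.99:0.05  
 t 17.91 tcp [ 0.5152 -0.3131  0.0695] F [ 2.6383 -6.7327 -3.3927] M [-1.3252 -0.6948  0.0483] w 0.0383 ff 60.8 q7 1.3215
```

```bash
python3 - <<'E'
from h import *
env.ungrasp(); env.wait(.3); st("open")
p=env.get_state()["tool_pos"]; env.servo_line([p[0],p[1],.17],speed=.1)
h=[.5518,-.1576]
env.movep([*h,.17],down(76.3)); st("above")
im=env.get_image("scene"); cv2.imwrite("pics/scene1.png",cv2.resize(im[130:330,150:350,::-1],None,fx=3,fy=3,interpolation=cv2.INTER_CUBIC))
E
```

```text
open t 18.73 tcp [ 0.5141 -0.3122  0.0694] F [0.0038 0.3594 0.2608] M [ 0.0242 -0.0616 -0.0023] w 0.0856 ff 0.0 q7 1.3238
above t 20.57 tcp [ 0.5516 -0.1574  0.1696] F [ 0.8152  0.3651 -0.5773] M [-0.0383  0.0108 -0.0138] w 0.0849 ff 0.0 q7 0.6248
```

View pics/scene1.png

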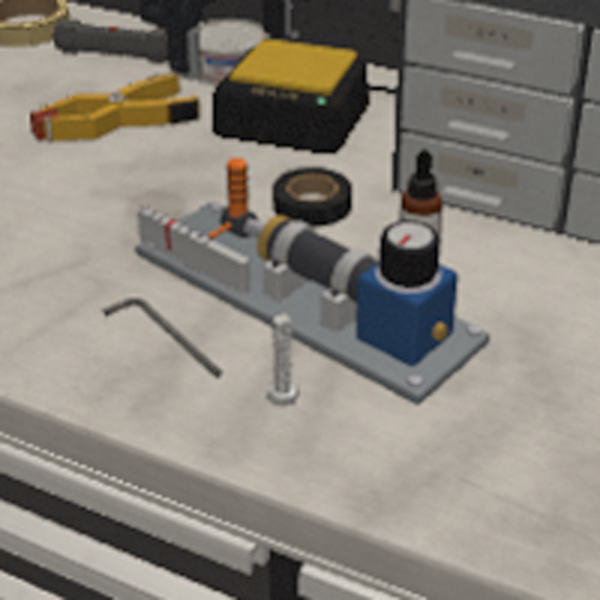

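The scene view shows the dial line turned anticlockwise, now at (405,240). The handle is untouched at (237,190), and the open fingers straddle it at the top edge. Next is the rod.

```bash
python3 - <<'E'
from h import *
h=[.5518,-.1576]
b=env.servo_line([*h,.061],speed=.06,stop_force=8); st(f"down {b}")
if not b:
    env.gripper_close(50); s=st("closed")
    p=s["tool_pos"]; u=-np.array([np.cos(-1.8095),np.sin(-1.8095)])
    for d in (.01,.04):
        env.servo_line([*(p[:2]+u*d),p[2]],speed=.03); st(f"pull {d}")
    im=env.get_image("top"); cv2.imwrite("pics/top1.png",cv2.resize(im[120:280,130:350,::-1],None,fx=3,fy=3,interpolation=cv2.INTER_CUBIC))
E
```

```text
down False t 22.59 tcp [ 0.552  -0.1577  0.0613] F [-0.5836 -0.1572 -0.8055] M [-0.0048 -0.0371  0.0095] w 0.0852 ff 0.0 q7 0.7446
closed t 23.23 tcp [ 0.5524 -0.1577  0.0612] F [ 2.3379 -0.1728  0.7283] M [-0.0162 -0.4316 -0.0341] w 0.0147 ff 48.8 q7 0.7447
pull 0.01 t 23.72 tcp [ 0.5546 -0.1486  0.0612] F [ 0.6875 -4.123  -2.0474] M [-0.9178 -0.1249  0.019 ] w 0.0148 ff 49.0 q7 0.7283
pull 0.04 t 24.87 tcp [ 0.5613 -0.1209  0.0612] F [-0.0531 -8.6187 -2.9676] M [-1.6643  0.0894 -0.0007] w 0.0147 ff 48.8 q7 0.6803
```

View pics/top1.png

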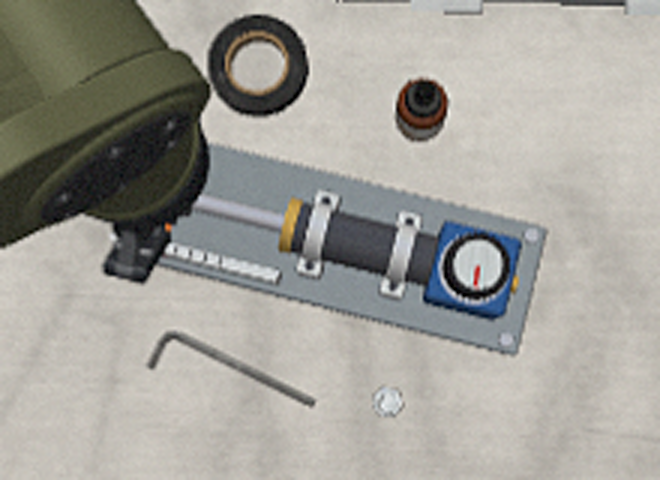

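The top view shows the gripper holding the handle at about (150,235) with the rod drawn out. The dial line points down at (477,275), about 72° (four clicks) from where it started, and the bystanders haven't moved. Force and travel both put the pull at about 38 mm, so I'll nudge it 2 mm further, hold, and ease it back.

```bash
python3 - <<'E'
from h import *
u=-np.array([np.cos(-1.8095),np.sin(-1.8095)]); p0=np.array([.5524,-.1577]); z=.0612
env.servo_line([*(p0+u*.042),z],speed=.02); st("line"); env.wait(1.2); st("held")
for d in (.02,.004,0,-.0015):
    env.servo_line([*(p0+u*d),z],speed=.03); s=st(f"in {d}")
env.wait(.3); st("settle")
env.ungrasp(); env.wait(.3); st("open")
p=env.get_state()["tool_pos"]; env.servo_line([p[0],p[1],.2],speed=.1)
env.movep([.45,.1,.3],down(60)); env.wait(.3); st("away")
for c in("top","scene"):
    im=env.get_image(c); cv2.imwrite(f"pics/{c}2.png",cv2.resize(im[120:280,130:350,::-1],None,fx=3,fy=3,interpolation=cv2.INTER_CUBIC))
E
```

```text
line t 25.17 tcp [ 0.5617 -0.119   0.0612] F [ 0.4418 -9.435  -3.6209] M [-1.8644  0.0947  0.0416] w 0.0147 ff 49.0 q7 0.6768
held t 26.37 tcp [ 0.5617 -0.1191  0.0612] F [-0.0031 -8.6537 -2.5501] M [-1.7318  0.0905  0.0422] w 0.0147 ff 49.0 q7 0.6769
in 0.02 t 27.25 tcp [ 0.5568 -0.1395  0.0612] F [-0.82   -6.3577 -2.4793] M [-1.318  -0.0113  0.0004] w 0.0148 ff 49.1 q7 0.7123
in 0.004 t 27.93 tcp [ 0.5533 -0.1538  0.0612] F [-0.0897 -3.1604 -0.3214] M [-0.8735 -0.0101 -0.0191] w 0.0146 ff 49.2 q7 0.7374
in 0 t 28.22 tcp [ 0.5524 -0.1576  0.0612] F [ 0.3281 -2.7627 -0.5978] M [-0.6715 -0.0638  0.0399] w 0.0145 ff 49.2 q7 0.7438
in -0.0015 t 28.47 tcp [ 0.5524 -0.1578  0.0612] F [0.7811 2.0512 2.5127] M [ 0.5749 -0.2137 -0.0117] w 0.0146 ff 49.6 q7 0.746
settle t 28.77 tcp [ 0.5523 -0.1578  0.0612] F [1.8258 5.2511 2.9646] M [ 1.0935 -0.3351 -0.0268] w 0.0147 ff 49.6 q7 0.746
open t 29.75 tcp [ 0.552  -0.1592  0.0612] F [ 1.0449  0.372  -0.0044] M [-0.0236 -0.0111  0.0201] w 0.0858 ff 0.0 q7 0.746
away t 32.73 tcp [0.4502 0.0993 0.2999] F [0.7012 0.6458 0.0292] M [-0.0211 -0.0117  0.0127] w 0.0854 ff 0.0 q7 -0.2458
```

View pics/top2.png

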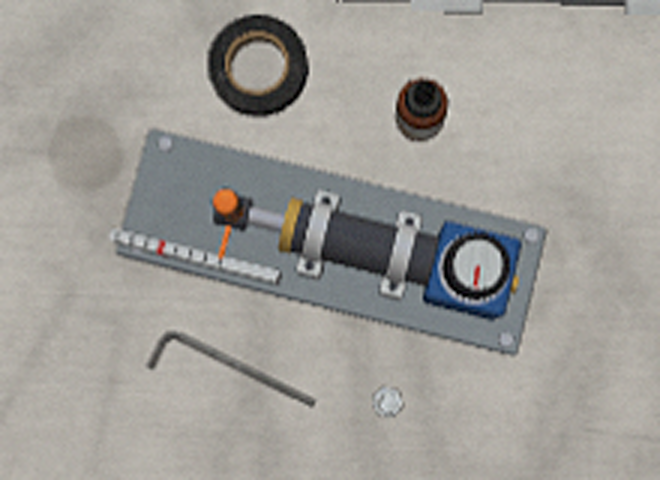

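The final view shows the handle back at (226,202), which is its starting position allowing for the crop offset. The dial line is at (477,275), unchanged since its release, everything else is where it was, and the arm is clear.

```bash
python3 -c "
from plant import env
print(env.sign_off())"
```

```text
the job is handed in; nothing more can be done
None
```

I turned the dial to its stop and backed it off six clicks, drew the rod to the red line, held it for 1.2 s and eased it fully back in; the job was handed in at about 33 s with nothing else moved, but no verdict came back.

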